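Screw the clamp ring down on the teal label roll

TASK

The blue ring on the holder with the teal label roll has been left loose, high on its stud. Screw it down, clockwise seen from above, until it bears on the roll and the turning grows stiff; stop when it is snug, without forcing it, and let go. Leave the yellow roll's ring and everything else on the counter as it is.

Things in the scene. Friction and masses are not known exactly. Their poses are not given: they have to be found in the camera images.
- teal_ring (a joint): turn of the loose ring, rad, growing clockwise seen from above. Starts at 1.0 to 4.5; at 10.0 it first bears on the roll. It sinks 8 mm a turn, against an even friction of 0.1 Nm, and stays where left; past 10.0 the torque rises by about 1.1 Nm per rad, and it springs back to about 10.1 when let go. Beyond 10.7 it is forced.
- teal_grip (a point): point on the loose ring's axis at gripping height, 16 mm below its top, 32 mm above its underside; z up, the frame turns with the ring. The ring: blue knurled collar, 42 mm across, 48 mm tall, with a foot flange 56 mm across on its lowest 6 mm and a white mark on top and side at +x. Once tight, this point is 102 mm above the counter.
- teal_roll (a point): centre of the top face of the teal label roll, on the stud's axis, 70 mm above the counter. The roll is 100 mm across, on a grey disc foot 130 mm across and 18 mm thick, fixed to the counter. A steel threaded stud 18 mm across stands up through roll and ring and ends 134 mm above the counter.
- plain_ring (a joint): turn of the ring on the other holder, rad, clockwise; 0 at the start, where it is tight already: leave it.
- plain_grip (a point): the same point of the tight ring on the other holder, which is of the same build and size but carries a roll of yellow labels; 102 mm above the counter
- sanitizer: bystander: clear bottle with white cap, 60 mm across, 140 mm tall; origin under its centre
- mug: bystander: white mug, 76 mm across, 90 mm tall; origin under its centre
- pen_pot: bystander: yellow pot with pens, 86 mm across, 135 mm tall with its pens; origin under its centre
- spare_roll: bystander: small white roll lying flat, 80 mm across, 40 mm tall; origin under its centre
- stapler: bystander: grey stapler, 130 x 32 x 52 mm along x, y, z; origin under its centre
- scanner: bystander: cream and white hand scanner, about 185 mm long (its own x), 75 mm wide, 30 mm tall; origin under its middle
- memo_block: bystander: yellow memo block, 80 x 80 x 30 mm; origin under its centre

How it is judged (in metres and radians):
At the end, for the whole second after the job is handed in: The ring on the teal roll bears on the roll (joint between 9.9 and 10.7 rad, within 0.13 mm of touching or tighter), at rest and released; the ring on the yellow roll is within 0.35 rad of where it was (value of joint teal_ring between 9.9 and 10.7 rad and velocity of joint teal_ring between -0.1 and 0.1 rad/s and value of joint plain_ring between -0.35 and 0.35 rad).
It fails at once if the teal roll's ring is forced more than 0.7 rad past where it first bears on the roll (value of joint teal_ring above 10.7 rad).
It fails at once if the yellow roll's ring is turned by more than 0.35 rad (value of joint plain_ring above 0.35 rad or value of joint plain_ring below -0.35 rad).
It fails at once if a bystander is moved by more than 40 mm (distance of any of sanitizer, mug, pen_pot, spare_roll, stapler, scanner, memo_block from where it was at the start of the episode above 0.04 m).
It fails at once if a bottle, mug or pen pot is tipped over (angle between any of sanitizer, mug, pen_pot's own z axis and vertical above 0.6 rad).
It also fails if it takes over 72 s, if anything falls off the work surface, if the arm or the gripper's body presses on something with over 40 N, if the wrist force passes 120 N, or if a joint passes its speed limit or range.

ROBOT

A 6-joint arm with a two-finger parallel gripper is mounted at the origin on the work surface. World frame = base frame: x ahead of the robot, y to its left, z up, the work surface at z = 0. Lengths are in mm, angles in rad, forces in N, time in s.
With the tool pointing down it reaches from about 300 to 825 mm from the base axis. Payload 5.4 kg.
Tool frame: the origin (TCP) lies at the very end of the fingers, on their centre line; the grasp point (between the pads) lies 19 mm behind it; z points along the fingers, y is the direction in which the jaws open and shut (so a half turn about z gives the same grasp; the last joint's range is limited). The gripper opens to 92 mm and grips with 3 to 60 N. Pads are 20 mm wide; open, the fingers measure 128 mm over their backs; the gripper's body (75 mm by 189 mm) begins 69 mm behind the grasp point.
Start: joints at [-1.543, 0.158, 1.597, -0, 1.386, -0.21], TCP at [135.427, -558.807, 214.601] pointing down, gripper open.
Joint ranges: [-2.91, 2.91], [-0.94, 2.29], [0.18, 2.7], [-1.29, 4.43], [0.17, 2.64], [-3, 3]. Speed limits (rad/s): [2.57, 2.57, 3.14, 3.14, 3.14, 3.14].

INTERFACE

Orientations are given as a unit quaternion [x, y, z, w].
In Python, from cell import ctrl, viewer, spotter gives the robot as it stands. The module is installed in compiled form; this text tells all that it offers.
- The arm moves only by the shell command python3 -m jog 'ROWS' [FORCE]. ROWS is JSON, one flat list of numbers, 5 for each row, row after row: the opening, from -1 (shut) to 1 (fully open), then the shift along the tool's x, y, z in mm, then the turn about the tool's z in degrees. A call has 1 to 8 rows; each row is the pose to reach, as a shift and turn from the pose measured when the call began, along the tool's axes at that moment; what a row does not reach only later rows make up. A row lasts 1/12 s, in which the tool goes at most 41.7 mm and 7.16 degrees, less where a joint would pass 70% of its speed; a pose out of reach is approached as far as the arm can. A call with a gripper value outside its range is refused whole. The fingers move at their own pace and stop on an object; FORCE is the grip in N (left out, the last holds). Time passes only in rows, so rows that repeat a pose let the fingers close. It gives the time, the measured TCP pose, the force and the opening at its end, in the units of the state.
- ctrl.state(): the state, without advancing time (a new reading comes with each control period).
- viewer.read_camera(name): name is "scene" or "top" or "wrist"; returns a dict with "frame" (400x640x3 uint8, red, green, blue), "z_map" (400x640 float32, mm along the optical axis (not along the pixel's ray), 0 where there is no reading), "fx", "fy", "cx", "cy" (pixels), "D" ([k1, k2, p1, p2, k3] as OpenCV has them; the pictures are not rectified), "position" and "orientation" of the camera in the world; the wrist camera has in their place "tool_from_camera" (4x4, takes a point from camera to tool coordinates, whose origin is the TCP and whose axes are the flange's). Camera axes: x right, y down, z forward; pixel columns grow to the right and rows downward; lengths in mm; the calibration is good to about 2 mm. A picture is of the moment at which its call begins: read the wrist's pose just before it.
- ctrl.finish_job(): hands the job in, once; it reports no verdict.
Trained networks look in the newest picture that a camera, given by its name, has taken for a name from the list of things; names that differ only in an ending like _2 or _b are one class to them, and where a whole thing is asked for, a point or a joint stands for the part that bears it (a point fixed in the world has none). Each returns a list of dicts, best first, with "p" (0 to 1); they miss things now and then, are a little off and sometimes report something else, mostly with a low value. They report only what shows in the picture. A call takes as long as a camera call.
- spotter.masks_of(camera, name): "pixels" (400x640 bool, what is visible of it) and "extent" ([left, top, width, height] in pixels, round what is visible of it).
- spotter.landmark_of(camera, name): "position" ([column, row] in pixels: a listed point, or the origin of a listed thing).
The state is a dict: "time_s": time; "joint_pos": joint angles; "joint_velocities": joint speeds; "effort": joint torques, N m; "ee_pos": TCP position; "orientation": TCP orientation; "contact_force": force on the tool from outside, world axes, zero at the start; "torque": the same for the moment, N m; "width": finger opening in mm.
Only numpy, scipy, OpenCV 4.12 (cv2) and the standard library are available. Lean on these libraries where they do the work, as an engineer would, in place of code of your own. Each camera call takes 0.05 s, during which the arm holds its last target.

## Working session

There is one attempt and no reset: what is moved stays moved. The work goes in short steps, Python scripts to look and compute and a shell command to move; the robot and the scene stay as the last step left them, time stands still between calls to the robot, and variables do not carry over. Pictures are saved under pics/ and viewed, and the job is handed in when it is done.

```bash
mkdir -p pics
cat > h.py <<'E'
import numpy as np, cv2
from cell import ctrl, viewer, spotter
from scipy.spatial.transform import Rotation as R
def shot(cam,name):
    c=viewer.read_camera(cam); cv2.imwrite(f'pics/{name}.png',c['frame'][:,:,::-1]); return c
def pose(c,st=None):
    if 'position' in c: return R.from_quat(c['orientation']).as_matrix(),np.array(c['position'])
    T=np.array(c['tool_from_camera']); Rt=R.from_quat(st['orientation']).as_matrix()
    return Rt@T[:3,:3], Rt@T[:3,3]+np.array(st['ee_pos'])
def ray(c,px,st=None):
    K=np.array([[c['fx'],0,c['cx']],[0,c['fy'],c['cy']],[0,0,1]])
    u=cv2.undistortPoints(np.array([[px]],float),K,np.array(c['D'],float))[0,0]
    Rm,p=pose(c,st); return p,Rm@np.array([u[0],u[1],1.])
def atz(c,px,z,st=None):
    p,d=ray(c,px,st); return p+d*(z-p[2])/d[2]
def depth(c,px,st=None):
    p,d=ray(c,px,st); z=c['z_map'][int(round(px[1])),int(round(px[0]))]; return p+d*z
E
python3 - <<'E'
from h import *
np.set_printoptions(precision=1,suppress=True)
print(ctrl.state())
for cam in ['top','scene','wrist']:
    st=ctrl.state(); c=shot(cam,cam+'0')
    print(cam,pose(c,st)[1])
    for n in ['teal_grip','teal_roll','plain_grip','sanitizer','mug','pen_pot','spare_roll','stapler','scanner','memo_block']:
        for l in spotter.landmark_of(cam,n)[:2]:
            px=l['position']; z={'teal_grip':110,'teal_roll':70,'plain_grip':102}.get(n,0)
            print(n,round(l['p'],2),np.array(px),atz(c,px,z,st),depth(c,px,st))
E
```

```text
{'time_s': 0.0, 'joint_pos': array([-1.5,  0.2,  1.6, -0. ,  1.4, -0.2]), 'joint_velocities': array([-0.,  0., -0.,  0.,  0.,  0.]), 'effort': array([ -0. , -38.6, -32.2,   0.1,   0. ,  -0. ]), 'ee_pos': array([ 135.4, -558.2,  213.6]), 'orientation': array([ 1. ,  0.1,  0. , -0. ]), 'contact_force': array([-0.5,  0.1, -0.4]), 'torque': array([ 0. , -0.1,  0. ]), 'width': 91.9992914117622}
top [ 384.   -26.4 1283.1]
teal_grip 0.59 [380.6 164.4] [ 720.  -226.8  110. ] [ 749.5 -244.5    6.8]
teal_grip 0.5 [267.7 209.3] [583.3 131.9 110. ] [580.3 129.5 127.8]
teal_roll 0.9 [267.7 213.8] [575.4 137.3  70. ] [566.5 129.6 126.6]
plain_grip 0.71 [342.4 201.5] [ 604.3 -102.   102. ] [597.7 -99.8 137.4]
plain_grip 0.37 [265.9 210.4] [581.3 138.6 102. ] [576.2 134.4 132.5]
sanitizer 0.82 [199.4 207.4] [613.8 381.8   0. ] [603.1 362.8  59.6]
mug 0.6 [430.1 193. ] [ 646.3 -410.2    0. ] [ 646.  -409.8    1.4]
pen_pot 0.91 [382.3 164.6] [ 750.7 -251.5    0. ] [ 748.2 -250.     8.4]
spare_roll 0.62 [313.5 167.1] [747.1 -12.3   0. ] [748.6 -12.2  -5. ]
spare_roll 0.38 [198.2 206.8] [615.9 386.    0
[... 224 characters left out ...]
 [563.1 128.3  70. ] [595.9 132.3  92.7]
plain_grip 0.82 [288.2 204.9] [598.5 -86.1 102. ] [608.6 -83.2 108.9]
sanitizer 0.92 [431.7 255.9] [614.7 389.5  -0. ] [646.9 387.   24.9]
mug 0.62 [195.3 223.7] [ 644.  -402.8    0. ] [ 681.2 -382.4   29.4]
pen_pot 0.83 [224.  251.6] [ 760.1 -251.9    0. ] [ 784.9 -240.2   21.6]
spare_roll 0.81 [304.9 262.2] [744.7   7.4   0. ] [769.   13.3  20.9]
spare_roll 0.23 [432.5 260.6] [637.9 392.9   0. ] [648.9 392.    8.7]
stapler 0.75 [423.2 228.2] [469.1 354.6   0. ] [474.1 354.4   3.5]
scanner 0.87 [378.9 274.5] [744.8 236.5  -0. ] [772.6 237.7  23.9]
memo_block 0.87 [214.5 195.1] [ 457.1 -410.3    0. ] [ 488.6 -395.1   21.7]
wrist [ 213.9 -539.4  383.5]
```

View pics/top0.png

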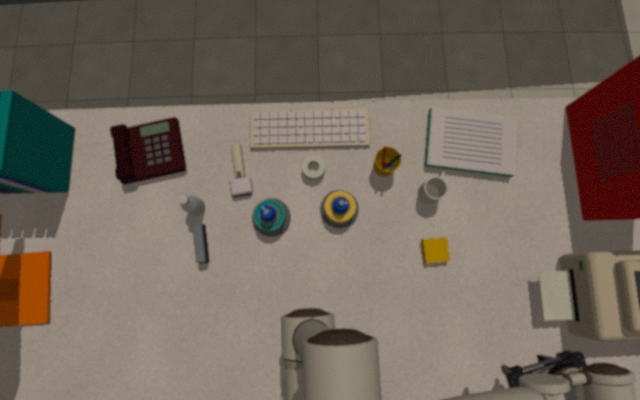

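View pics/scene0.png

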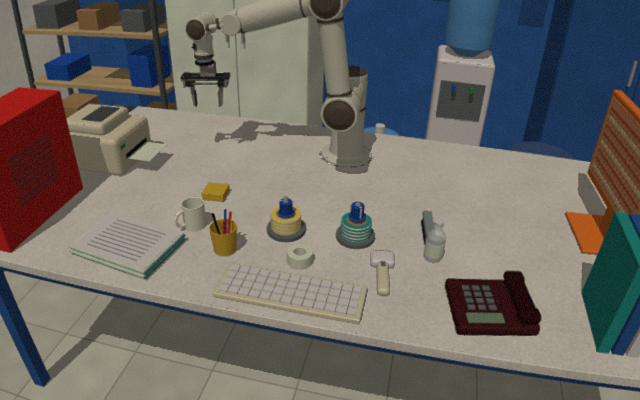

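Run:
```python
from h import *
t=cv2.imread('pics/top0.png')[170:260,220:400]; s=cv2.imread('pics/scene0.png')[150:250,250:400]
a=cv2.resize(t,(720,360),interpolation=2); cv2.imwrite('pics/topz.png',a)
cv2.imwrite('pics/scz.png',cv2.resize(s,(750,500),interpolation=2))
```

```text
(no output)
```

View pics/topz.png

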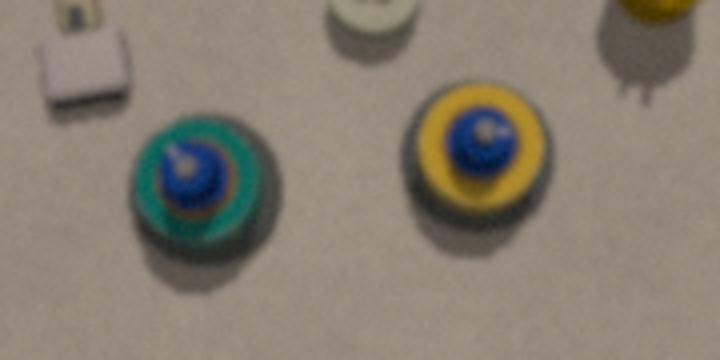

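View pics/scz.png

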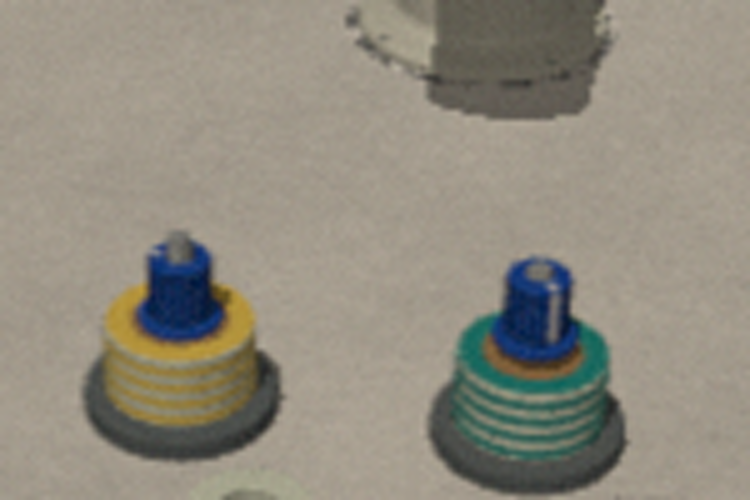

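The top view shows the teal holder at about (268,214), its mark pointing up-left. The yellow holder is at (341,206). In the scene view the teal ring is at (357,212), riding visibly high. Next I work out the first leg.

```bash
cat >> h.py <<'E'
def togo(target,head=None):
    st=ctrl.state(); Rt=R.from_quat(st['orientation']).as_matrix()
    h=np.degrees(np.arctan2(Rt[1,0],Rt[0,0]))
    d=Rt.T@(np.array(target)-st['ee_pos'])
    print('t',round(st['time_s'],2),'ee',st['ee_pos'].round(1),'head',h.round(1),'tilt',Rt[:,2].round(3),'j',st['joint_pos'].round(2),'togo',d.round(1), 'turn(cw)',None if head is None else round(h-head,1))
    return st
E
python3 - <<'E'
from h import *
c=viewer.read_camera('top')
m=spotter.masks_of('top','teal_grip')
for x in m[:3]: print(x['p'],x['extent'])
P,_=pose(c)
hsv=cv2.cvtColor(c['frame'],cv2.COLOR_RGB2HSV)
teal=cv2.inRange(hsv,(75,100,40),(98,255,255)); teal[:, :240]=0; teal[:,300:]=0; teal[:170]=0; teal[260:]=0
ys,xs=np.nonzero(teal); print('teal',xs.min(),xs.max(),ys.min(),ys.max())
(cx,cy),r=cv2.minEnclosingCircle(np.c_[xs,ys].astype(np.float32)); print(cx,cy,r,atz(c,(cx,cy),70),atz(c,(cx,cy+1),70))
for u,v in [(268,213.5)]: print(atz(c,(u,v),127))
togo([575,133,260],-94)
E
```

```text
0.67 [257.7, 202.9, 17.5, 21.0]
teal 254 284 200 230
269.42706298828125 215.12310791015625 15.693094253540039 [571.00292645 131.70286111  70.        ] [567.75360478 131.69895284  70.        ]
[567.34469387 128.66499935 127.        ]
t 1.75 ee [ 135.4 -558.8  214.6] head 13.6 tilt [ 0. -0. -1.] j [-1.54  0.16  1.6   0.    1.39 -0.21] togo [ 590.1 -568.8  -45.4] turn(cw) 107.6
```

```bash
python3 -m jog '[1,27,-26,-6,-7, 1,54,-52,-12,-14, 1,81,-78,-18,-21, 1,108,-104,-24,-28, 1,135,-130,-30,-35, 1,162,-156,-36,-42, 1,189,-182,-41,-49, 1,216,-208,-45,-56]'; python3 -c "
from h import *
togo([565,130,260])"
```

```text
time_s: 2.42
ee_pos: [297.0, -304.3, 260.3]
orientation: [0.819, 0.573, -0.0, 0.001]
contact_force: [0.5, -0.4, 0.1]
width: 91.4
t 2.42 ee [ 297.  -304.3  260.3] head 69.9 tilt [ 0.001 -0.001 -1.   ] j [-1.08 -0.28  1.93  0.    1.49 -0.73] togo [499.9 102.8  -0. ] turn(cw) None
```

```bash
python3 -m jog '[1,40,8,0,-7, 1,80,16,0,-14, 1,120,24,0,-21, 1,160,32,0,-28, 1,200,40,0,-35, 1,240,48,0,-42, 1,280,56,0,-49, 1,320,65,0,-56]'; python3 -c "
from h import *
togo([565,130,260])"
```

```text
time_s: 3.08
ee_pos: [468.5, -23.9, 260.4]
orientation: [0.452, 0.892, -0.0, 0.001]
contact_force: [0.5, -1.1, 0.7]
width: 92.1
t 3.08 ee [468.5 -23.9 260.4] head 126.3 tilt [ 0.002 -0.001 -1.   ] j [-0.31 -0.15  1.82 -0.    1.47 -0.94] togo [ 66.9 168.9   0.4] turn(cw) None
```

```bash
python3 -m jog '[1,10,25,0,-7, 1,20,50,0,-14, 1,30,75,0,-21, 1,40,100,0,-28, 1,50,125,0,-35, 1,60,150,0,-42, 1,67,169,0,-49, 1,67,169,0,-56]'
python3 -m jog '[1,0,0,0,-7, 1,0,0,0,-14, 1,0,0,0,-21, 1,0,0,0,-28, 1,0,0,0,-35, 1,0,0,0,-42, 1,0,0,0,-49, 1,0,0,0,-56]'; python3 -c "
from h import *
togo([565,130,260],-94)"
```

```text
time_s: 3.75
ee_pos: [566.1, 133.1, 260.0]
orientation: [-0.025, 1.0, -0.0, 0.001]
contact_force: [0.4, -0.1, 0.2]
width: 91.7
time_s: 4.42
ee_pos: [566.1, 133.1, 259.9]
orientation: [-0.494, 0.87, -0.001, 0.001]
contact_force: [1.1, 0.2, -0.4]
width: 91.9
t 4.42 ee [566.1 133.1 259.9] head -120.8 tilt [ 0.002 -0.    -1.   ] j [ 0.02  0.15  1.52 -0.    1.47 -2.58] togo [ 3.2 -0.7 -0.1] turn(cw) -26.8
```

```bash
python3 -m jog '[1,0,0,0,-7,1,0,0,0,-14,1,0,0,0,-17,1,0,0,0,-17]'
python3 - <<'E'
from h import *
np.set_printoptions(precision=1,suppress=True)
st=togo([570,131,260])
c=shot('wrist','w1')
for n in ['teal_grip','teal_roll']:
    for l in spotter.landmark_of('wrist',n)[:2]:
        px=l['position'];print(n,l['p'],np.array(px),[atz(c,px,z,st) for z in (70,109,112)])
E
```

```text
time_s: 4.75
ee_pos: [566.1, 133.1, 259.9]
orientation: [-0.617, 0.787, -0.001, 0.001]
contact_force: [0.3, 0.6, -0.0]
width: 91.9
t 4.75 ee [566.1 133.1 259.9] head -103.8 tilt [ 0. -0. -1.] j [ 0.   0.1  1.5 -0.   1.5 -2.9] togo [ 1.1 -4.3 -0.1] turn(cw) None
teal_grip 0.91 [308.9 191.6] [array([579.3, 142.8,  70. ]), array([575.7, 133.2, 109. ]), array([575.4, 132.5, 112. ])]
teal_roll 0.79 [311.4 182.4] [array([574.3, 133.8,  70. ]), array([571.2, 125.2, 109. ]), array([571. , 124.5, 112. ])]
```

View pics/w1.png

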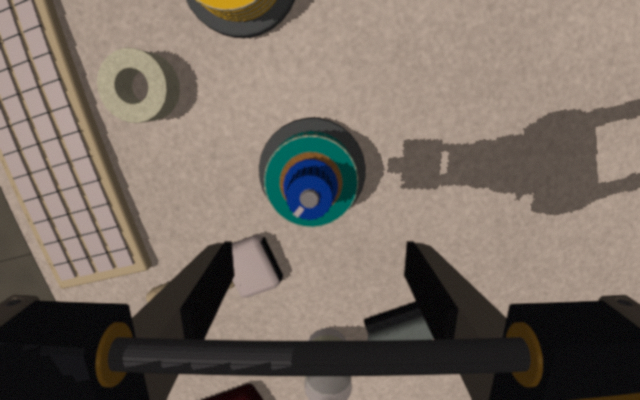

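The wrist view shows the stud tip at (310,199), the teal roll's top face centred near (311,181), and the mark to the lower left. Next I use depth to get the ring height and the axis.

Run:
```python
from h import *
np.set_printoptions(precision=1,suppress=True)
st=ctrl.state(); c=viewer.read_camera('wrist')
K=np.array([[c['fx'],0,c['cx']],[0,c['fy'],c['cy']],[0,0,1]])
vs,us=np.mgrid[120:240,250:370]; u=cv2.undistortPoints(np.c_[us.ravel(),vs.ravel()].astype(float).reshape(-1,1,2),K,np.array(c['D'],float))[:,0]
Rm,p=pose(c,st); z=c['z_map'][120:240,250:370].ravel()
P=p+(np.c_[u,np.ones(len(u))]*z[:,None])@Rm.T
rgb=c['frame'][120:240,250:370].reshape(-1,3)
hist=np.histogram(P[:,2],bins=np.arange(0,145,2.)); print([(int(b),n) for n,b in zip(*hist) if n>5])
hsv=cv2.cvtColor(rgb[None],cv2.COLOR_RGB2HSV)[0]
teal=(hsv[:,0]>75)&(hsv[:,0]<98)&(hsv[:,1]>100); zt=P[teal,2]; print('teal top z',np.median(zt[(zt>60)]))
top=P[(P[:,2]>64)&(P[:,2]<76)&teal]
(cx,cy),r=cv2.minEnclosingCircle(top[:,:2].astype(np.float32)); print('roll',cx,cy,r)
rt=P[(P[:,2]>121)]; print(len(rt))
(cx,cy),r=cv2.minEnclosingCircle(rt[:,:2].astype(np.float32)); print('ringtop',cx,cy,r)
d=np.hypot(*(P[:,:2]-[cx,cy]).T)
ann=P[(d>11)&(d<19)&(P[:,2]>115),2]; print('ring z',np.median(ann),np.percentile(ann,[10,25,75,90]), 'stud z',np.median(P[(d<6),2]))
print(atz(c,(310,199),134,st))
```

```text
[(0, np.int64(523)), (8, np.int64(9)), (10, np.int64(16)), (12, np.int64(61)), (14, np.int64(418)), (16, np.int64(1441)), (18, np.int64(158)), (20, np.int64(15)), (22, np.int64(16)), (24, np.int64(15)), (26, np.int64(10)), (28, np.int64(6)), (34, np.int64(10)), (36, np.int64(13)), (38, np.int64(20)), (40, np.int64(7)), (46, np.int64(11)), (48, np.int64(13)), (50, np.int64(29)), (58, np.int64(14)), (60, np.int64(9)), (62, np.int64(42)), (64, np.int64(30)), (66, np.int64(246)), (68, np.int64(3349)), (70, np.int64(590)), (80, np.int64(19)), (82, np.int64(20)), (84, np.int64(443)), (86, np.int64(157)), (88, np.int64(12)), (90, np.int64(15)), (92, np.int64(19)), (94, np.int64(15)), (96, np.int64(14)), (98, np.int64(9)), (100, np.int64(23)), (102, np.int64(10)), (104, np.int64(15)), (106, np.int64(24)), (108, np.int64(17)), (110, np.int64(19)), (112, np.int64(18)), (114, np.int64(18)), (116, np.int64(14)), (118, np.int64(22)), (120, np.int64(18)), (122, np.int64(18)), (124, np.int64(77)), (126, np.int64(980)), (128, np.int64(376)), (130, np.int64(28)), (132, np.int64(186)), (134, np.int64(26))]
teal top z 69.21406864847609
roll 574.8880004882812 133.32467651367188 49.206729888916016
1757
ringtop 566.1323852539062 103.9568862915039 53.34794235229492
ring z 127.15035439254368 [119.3 125.2 127.7 128.1] stud z 69.57675580946054
[574.1 133.8 134. ]
```

```bash
python3 -c "
from h import *
togo([574.5,133.5,93])"
```

```text
t 4.95 ee [566.1 133.1 259.9] head -103.9 tilt [ 0.002 -0.    -1.   ] j [ 0.02  0.15  1.52 -0.    1.47 -2.88] togo [ -2.4  -7.8 167. ] turn(cw) None
```

```bash
python3 -m jog '[1,-2.4,-7.8,20,0, 1,-2.4,-7.8,50,0, 1,-2.4,-7.8,80,0, 1,-2.4,-7.8,105,0, 1,-2.4,-7.8,130,0, 1,-2.4,-7.8,150,0,1,-2.4,-7.8,163,0,1,-2.4,-7.8,167,0]' 15
python3 - <<'E'
from h import *
togo([574.5,133.5,93])
shot('wrist','w2')
E
```

```text
time_s: 5.62
ee_pos: [572.8, 133.4, 90.4]
orientation: [-0.616, 0.788, 0.001, -0.001]
contact_force: [0.5, 0.4, -0.3]
width: 91.8
t 5.62 ee [572.8 133.4  90.4] head -103.9 tilt [-0.002 -0.    -1.   ] j [ 0.02  0.32  1.67 -0.    1.16 -2.87] togo [-0.5 -1.6 -2.7] turn(cw) None
```

View pics/w2.png

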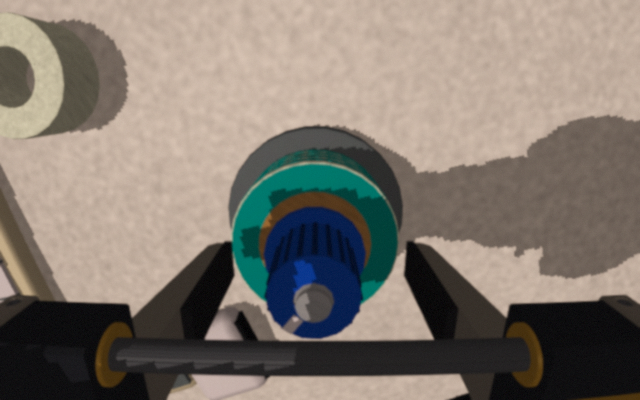

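The ring shows between the fingers, stud at (314,302), slightly left of centre. That matches the remaining 1.6 mm. I correct it and close.

```bash
python3 -m jog '[1,-0.5,-1.6,-2.5,0,0.2,-0.5,-1.6,-2.5,0,-0.3,-0.5,-1.6,-2.5,0,-1,-0.5,-1.6,-2.5,0,-1,-0.5,-1.6,-2.5,0,-1,-0.5,-1.6,-2.5,0,-1,-0.5,-1.6,-2.5,0,-1,-0.5,-1.6,-2.5,0]' 15
python3 - <<'E'
from h import *
st=togo([574.5,133.5,93]); print(st['contact_force'],st['torque'],st['width'])
shot('wrist','w3')
E
```

```text
time_s: 6.33
ee_pos: [575.0, 133.6, 93.7]
orientation: [-0.616, 0.788, 0.0, -0.001]
contact_force: [0.1, 1.2, 0.9]
width: 47.5
t 6.33 ee [575.  133.6  93.7] head -103.9 tilt [-0.001 -0.    -1.   ] j [ 0.02  0.32  1.66 -0.    1.17 -2.87] togo [0.2 0.5 0.7] turn(cw) None
[0.07415339 1.19423343 0.8917803 ] [ 0.1321393  -0.07186022 -0.032912  ] 47.45071639327867
```

View pics/w3.png

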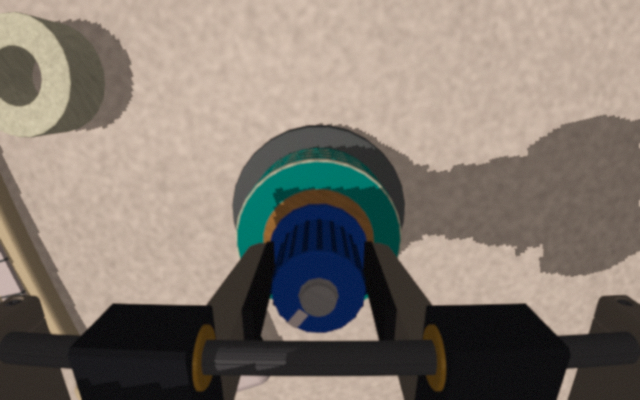

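The fingers are nearly shut around the ring, which is centred at about (318,297). I give them a little longer to close.

```bash
python3 -m jog '[-1,0,0,0,0,-1,0,0,0,0,-1,0,0,0,0]' 15; python3 -c "
from h import *
st=togo([574.5,133.5,93]); print(st['contact_force'],st['torque'],st['width'])"
```

```text
time_s: 6.63
ee_pos: [575.3, 133.5, 93.7]
orientation: [-0.616, 0.788, 0.0, -0.0]
contact_force: [1.7, 0.0, -1.0]
width: 41.7
t 6.63 ee [575.3 133.5  93.7] head -103.9 tilt [-0.001 -0.    -1.   ] j [ 0.02  0.32  1.66 -0.    1.17 -2.87] togo [0.2 0.7 0.7] turn(cw) None
[ 1.74955227  0.02071534 -0.9571199 ] [ 0.08318049 -0.24586362 -0.02277639] 41.67797140460529
```

```bash
python3 -m jog '[-1,0,0,0.2,7, -1,0,0,0.3,14, -1,0,0,0.5,21, -1,0,0,0.6,28, -1,0,0,0.8,35, -1,0,0,0.9,42, -1,0,0,1.1,49, -1,0,0,1.2,56]'
python3 - <<'E'
from h import *
st=togo([574.5,133.5,93]); print(st['contact_force'],st['torque'],st['width'])
shot('wrist','w4')
E
```

```text
time_s: 7.3
ee_pos: [574.9, 133.9, 92.4]
orientation: [-0.171, 0.985, 0.0, -0.001]
contact_force: [-0.1, 0.7, 0.7]
width: 41.5
t 7.3 ee [574.9 133.9  92.4] head -160.3 tilt [-0.002  0.    -1.   ] j [ 0.02  0.32  1.66  0.    1.16 -1.89] togo [ 0.6 -0.3 -0.6] turn(cw) None
[-0.10616939  0.73935026  0.73164616] [ 0.3492229  -0.10169435  0.11440463] 41.536476198574825
```

View pics/w4.png

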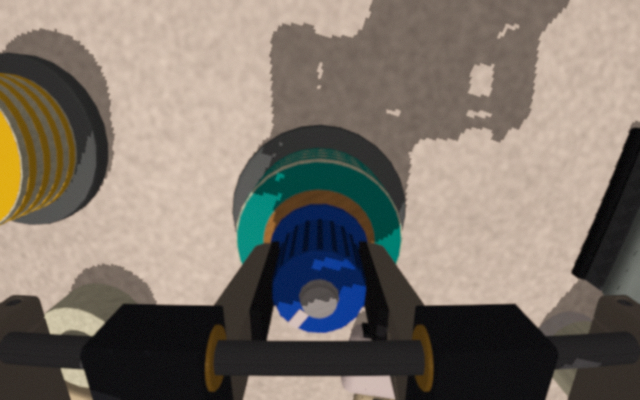

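The white mark is still at about (300,318) in the tool view, so the ring turned with the gripper without slipping. I continue.

```bash
python3 -m jog '[-1,0,0,0.2,7, -1,0,0,0.3,14, -1,0,0,0.5,21, -1,0,0,0.6,28, -1,0,0,0.8,35, -1,0,0,0.9,42, -1,0,0,1.1,49, -1,0,0,1.2,56]' 
python3 -m jog '[-1,0,0,0.2,7, -1,0,0,0.3,14, -1,0,0,0.5,21, -1,0,0,0.6,28, -1,0,0,0.8,35, -1,0,0,0.9,42, -1,0,0,1.1,49, -1,0,0,1.2,56]' 
python3 -c "
from h import *
st=togo([574.5,133.5,93]); print(st['contact_force'],st['torque'],st['width'])"
```

```text
time_s: 8.02
ee_pos: [575.1, 134.5, 91.2]
orientation: [0.315, 0.949, 0.001, -0.001]
contact_force: [1.7, 1.3, -0.8]
width: 41.6
time_s: 8.68
ee_pos: [575.6, 134.7, 90.0]
orientation: [0.725, 0.689, 0.001, -0.0]
contact_force: [1.9, 1.6, -2.2]
width: 41.9
t 8.68 ee [575.6 134.7  90. ] head 87.1 tilt [ 0.     0.002 -1.   ] j [0.02 0.32 1.66 0.   1.16 0.08] togo [-1.2 -1.1 -3. ] turn(cw) None
[ 1.89113513  1.57661213 -2.22992593] [ 0.11015122 -0.60298115  0.13597699] 41.90444822385064
```

```bash
python3 -m jog '[-1,-0.2,-0.2,0.2,7, -1,-0.5,-0.5,0.3,14, -1,-0.5,-0.5,0.5,21, -1,-0.5,-0.5,0.6,28, -1,-0.5,-0.5,0.8,35, -1,-0.5,-0.5,0.9,42, -1,-0.5,-0.5,1.1,49, -1,-0.5,-0.5,1.2,56]' 
python3 -m jog '[-1,0,0,0.2,7, -1,0,0,0.3,14, -1,0,0,0.5,21, -1,0,0,0.6,28, -1,0,0,0.8,35, -1,0,0,0.9,42, -1,0,0,1.1,49, -1,0,0,1.2,56]'
python3 - <<'E'
from h import *
st=togo([574.5,133.5,93]); print(st['contact_force'],st['torque'],st['width'])
shot('wrist','w5')
E
```

```text
time_s: 9.35
ee_pos: [576.0, 134.3, 88.8]
orientation: [0.964, 0.266, 0.002, -0.001]
contact_force: [4.4, 1.5, -3.6]
width: 41.5
time_s: 10.02
ee_pos: [576.0, 133.8, 87.5]
orientation: [0.976, -0.219, 0.001, -0.001]
contact_force: [1.1, -1.1, -1.4]
width: 41.7
t 10.02 ee [576.  133.8  87.5] head -25.3 tilt [ 0.003  0.001 -1.   ] j [0.02 0.32 1.66 0.   1.15 2.03] togo [-1.3  0.9 -5.5] turn(cw) None
[ 1.07232159 -1.09369891 -1.44229499] [-0.24670277 -0.10289709  0.13219716] 41.67154236857592
```

View pics/w5.png

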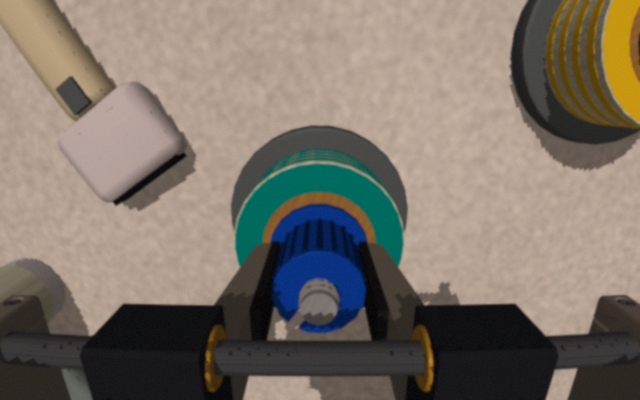

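No slip again: the mark is at about (298,320) and the stud now stands further out. About 281° is done. I release, rewind in place, and regrip.

```bash
python3 -m jog '[0.5,0,0,0,0,0.5,0,0,0,0,0.5,0,0,0,0,0.5,0,0,0,0,0.5,0,0,0,0]' 
python3 -m jog '[0.5,0,0,0,-7,0.5,0,0,0,-14,0.5,0,0,0,-21,0.5,0,0,0,-28,0.5,0,0,0,-35,0.5,0,0,0,-42,0.5,0,0,0,-49,0.5,0,0,0,-56]' 
python3 -c "
from h import *
st=togo([575.2,133.7,87.5]); print(st['contact_force'],st['torque'],st['width'])"
```

```text
time_s: 10.48
ee_pos: [575.9, 133.8, 87.4]
orientation: [0.975, -0.221, 0.001, -0.001]
contact_force: [-0.3, -0.5, -1.0]
width: 69.3
time_s: 11.15
ee_pos: [575.9, 133.9, 87.5]
orientation: [0.964, 0.266, 0.001, -0.0]
contact_force: [1.1, -0.1, -0.1]
width: 69.0
t 11.15 ee [575.9 133.9  87.5] head 30.9 tilt [ 0.003  0.001 -1.   ] j [0.02 0.32 1.66 0.   1.15 1.05] togo [-0.7 -0.2  0. ] turn(cw) None
[ 1.10344822 -0.0984384  -0.14575477] [ 0.00119326 -0.01568763  0.0210385 ] 68.98005147009124
```

```bash
python3 -m jog '[0.5,-0.7,-0.2,0,-7,0.5,-0.7,-0.2,0,-14,0.5,-0.7,-0.2,0,-21,0.5,-0.7,-0.2,0,-28,0.5,-0.7,-0.2,0,-35,0.5,-0.7,-0.2,0,-42,0.5,-0.7,-0.2,0,-49,0.5,-0.7,-0.2,0,-56]' 
python3 -m jog '[0.5,0,0,0,-7,0.5,0,0,0,-14,0.5,0,0,0,-21,0.5,0,0,0,-28,0.5,0,0,0,-35,0.5,0,0,0,-42,0.5,0,0,0,-49,0.5,0,0,0,-56]' 
python3 -m jog '[0.5,0,0,0,-7,0.5,0,0,0,-14,0.5,0,0,0,-21,0.5,0,0,0,-28,0.5,0,0,0,-35,0.5,0,0,0,-42,0.5,0,0,0,-49,0.5,0,0,0,-56]' 
python3 -m jog '[-1,0,0,0,0,-1,0,0,0,0,-1,0,0,0,0,-1,0,0,0,0,-1,0,0,0,0,-1,0,0,0,0,-1,0,0,0,0]'  15
python3 - <<'E'
from h import *
np.set_printoptions(precision=1,suppress=True)
st=togo([575,133.5,87.5]); print(st['contact_force'],st['torque'],st['width'])
c=shot('wrist','w6')
K=np.array([[c['fx'],0,c['cx']],[0,c['fy'],c['cy']],[0,0,1]])
vs,us=np.mgrid[180:340,220:420]; u=cv2.undistortPoints(np.c_[us.ravel(),vs.ravel()].astype(float).reshape(-1,1,2),K,np.array(c['D'],float))[:,0]
Rm,p=pose(c,st); z=c['z_map'][180:340,220:420].ravel()
P=p+(np.c_[u,np.ones(len(u))]*z[:,None])@Rm.T
d=np.hypot(*(P[:,:2]-[574.8,133.5]).T)
for a,b,l,h in [(11,18,112,130),(0,6,125,140),(29,46,60,76),(22,27,74,95)]:
    s=P[(d>a)&(d<b)&(P[:,2]>l)&(P[:,2]<h),2]; print(len(s),np.percentile(s,[10,25,50,75,90]) if len(s) else 0)
E
```

```text
time_s: 11.82
ee_pos: [575.2, 133.8, 87.5]
orientation: [0.724, 0.69, 0.001, 0.0]
contact_force: [-0.6, 0.7, 0.4]
width: 68.9
time_s: 12.48
ee_pos: [575.1, 133.9, 87.5]
orientation: [0.311, 0.95, 0.001, 0.001]
contact_force: [-0.3, -0.5, 0.1]
width: 69.0
time_s: 13.15
ee_pos: [575.1, 133.9, 87.5]
orientation: [-0.175, 0.985, 0.0, 0.001]
contact_force: [0.1, -0.2, 0.4]
width: 68.9
time_s: 13.73
ee_pos: [575.1, 133.9, 87.5]
orientation: [-0.174, 0.985, 0.0, 0.001]
contact_force: [1.2, 0.0, -0.2]
width: 41.7
t 13.73 ee [575.1 133.9  87.5] head -159.9 tilt [ 0.  0. -1.] j [ 0.   0.3  1.7  0.   1.1 -1.9] togo [ 0.3 -0.4  0. ] turn(cw) None
[ 1.2  0.  -0.2] [ 0.1 -0.1 -0.1] 41.6574289661491
2538 [120.5 120.9 121.2 121.6 122. ]
594 [132.2 132.6 132.9 133.4 133.7]
5546 [68.4 68.8 69.2 69.6 69.9]
1269 [78.1 78.8 79.3 79.8 84.7]
```

View pics/w6.png

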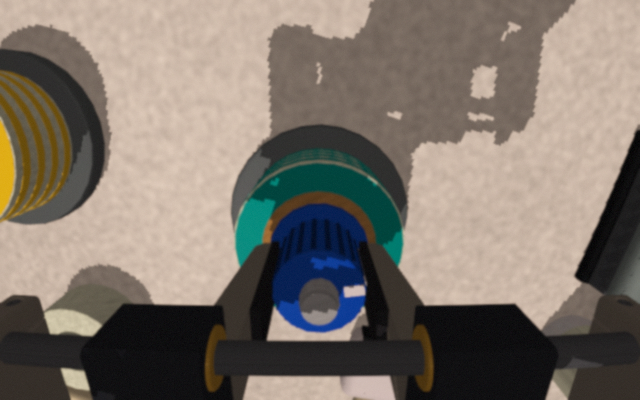

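The mark is now at (354,291) and the ring is regripped. The depth shows about 4.1 mm of gap left, or roughly 3.3 rad (190°). I turn 112° at pace, then go slower.

```bash
python3 -m jog '[-1,0,0,0.2,7, -1,0,0,0.3,14, -1,0,0,0.5,21, -1,0,0,0.6,28, -1,0,0,0.8,35, -1,0,0,0.9,42, -1,0,0,1.1,49, -1,0,0,1.2,56]' 
python3 -m jog '[-1,0,0,0.2,7, -1,0,0,0.3,14, -1,0,0,0.5,21, -1,0,0,0.6,28, -1,0,0,0.8,35, -1,0,0,0.9,42, -1,0,0,1.1,49, -1,0,0,1.2,56]' 
python3 -c "
from h import *
st=togo([574.8,133.7,87.5]); print(st['contact_force'],st['torque'],st['effort'],st['width'])"
```

```text
time_s: 14.45
ee_pos: [575.2, 134.3, 86.3]
orientation: [0.311, 0.95, 0.001, 0.001]
contact_force: [0.9, 1.0, -0.7]
width: 41.8
time_s: 15.12
ee_pos: [575.5, 134.5, 85.1]
orientation: [0.723, 0.691, 0.002, 0.0]
contact_force: [2.0, 0.8, -1.4]
width: 41.8
t 15.12 ee [575.5 134.5  85.1] head 87.4 tilt [ 0.004  0.002 -1.   ] j [0.02 0.33 1.67 0.   1.15 0.07] togo [-0.8 -0.7 -2.4] turn(cw) None
[ 2.00774134  0.80569927 -1.3612521 ] [ 0.06109856 -0.32632442  0.12382274] [ -0.46811806 -42.62601614 -28.99609387  -0.09470641   0.47967095
  -1.41598161] 41.84778369668022
```

```bash
python3 -m jog '[-1,-0.3,-0.3,0.1,5, -1,-0.4,-0.4,0.2,10, -1,-0.4,-0.4,0.3,15, -1,-0.4,-0.4,0.4,20, -1,-0.4,-0.4,0.6,26,-1,-0.4,-0.4,0.8,34,-1,-0.4,-0.4,0.9,40,-1,-0.4,-0.4,0.9,40]'
python3 - <<'E'
from h import *
np.set_printoptions(precision=2,suppress=True)
st=togo([574.8,133.7,87.5]); print(st['contact_force'],st['torque'],st['effort'][5],st['width'])
c=shot('wrist','w7')
K=np.array([[c['fx'],0,c['cx']],[0,c['fy'],c['cy']],[0,0,1]])
vs,us=np.mgrid[180:340,220:420]; u=cv2.undistortPoints(np.c_[us.ravel(),vs.ravel()].astype(float).reshape(-1,1,2),K,np.array(c['D'],float))[:,0]
Rm,p=pose(c,st); z=c['z_map'][180:340,220:420].ravel()
P=p+(np.c_[u,np.ones(len(u))]*z[:,None])@Rm.T
d=np.hypot(*(P[:,:2]-[574.8,133.5]).T)
for a,b,l,h in [(11,18,112,130),(0,6,125,140),(29,46,60,76),(22,27,74,95)]:
    s=P[(d>a)&(d<b)&(P[:,2]>l)&(P[:,2]<h),2]; print(len(s),np.percentile(s,[10,25,50,75,90]) if len(s) else 0)
E
```

```text
time_s: 15.78
ee_pos: [575.8, 134.3, 84.3]
orientation: [0.916, 0.401, 0.003, -0.0]
contact_force: [2.9, 0.9, -1.7]
width: 41.8
t 15.78 ee [575.8 134.3  84.3] head 47.2 tilt [ 0.01  0.   -1.  ] j [0.02 0.33 1.67 0.   1.14 0.77] togo [-1.1 -0.3 -3.3] turn(cw) None
[ 2.87  0.91 -1.71] [ 0.15 -0.48 -0.12] 1.1116094514727592 41.82221454918696
2437 [117.15 117.51 117.88 118.28 118.62]
603 [132.21 132.53 132.9  133.24 133.6 ]
5811 [68.36 68.73 69.15 69.56 69.94]
1326 [75.16 75.61 76.15 79.3  90.25]
```

View pics/w7.png

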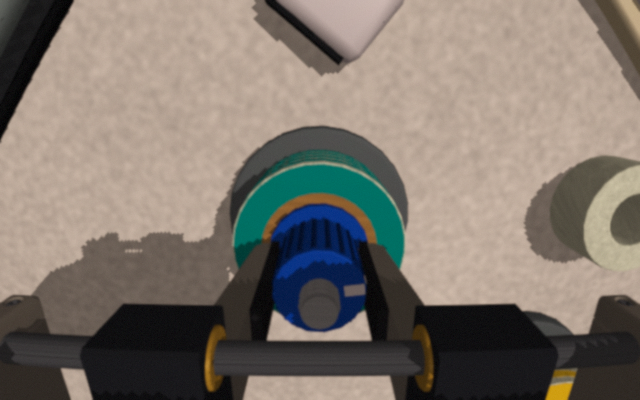

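The mark is still aligned with the tool at (354,290). The gap is about 0.8 mm, roughly 0.65 rad. I now go in small steps and watch the torque.

```bash
cat > tq.py <<'E'
from h import *
s=[]
for _ in range(1):
    st=ctrl.state(); s.append([*st['torque'],st['effort'][5],*st['contact_force']])
Rt=R.from_quat(st['orientation']).as_matrix(); print('t',round(st['time_s'],2),'head',np.degrees(np.arctan2(Rt[1,0],Rt[0,0])).round(2),st['ee_pos'].round(1),'tq',np.array(s[0]).round(2))
E
python3 -m jog '[-1,0,0,0.1,5,-1,0,0,0.2,10,-1,0,0,0.3,15,-1,0,0,0.4,20]'; python3 tq.py
python3 -m jog '[-1,0,0,0.03,2,-1,0,0,0.07,4,-1,0,0,0.1,6]'; python3 tq.py
```

```text
time_s: 16.17
ee_pos: [575.9, 134.2, 83.8]
orientation: [0.971, 0.238, 0.003, -0.001]
contact_force: [2.2, -0.4, -1.7]
width: 41.6
t 16.17 head 27.51 [575.9 134.2  83.8] tq [-0.02 -0.31  0.06 -0.98  2.19 -0.37 -1.69]
time_s: 16.42
ee_pos: [575.9, 134.2, 83.6]
orientation: [0.982, 0.188, 0.003, -0.001]
contact_force: [1.6, 1.5, -1.0]
width: 41.8
t 16.42 head 21.64 [575.9 134.2  83.6] tq [ 0.09 -0.25  0.07 -0.33  1.63  1.52 -1.02]
```

```bash
python3 -m jog '[-1,0,0,0.03,2,-1,0,0,0.07,4,-1,0,0,0.1,6]'; python3 tq.py
python3 -m jog '[-1,0,0,0.03,2,-1,0,0,0.07,4,-1,0,0,0.1,6]'; python3 tq.py
```

```text
time_s: 16.67
ee_pos: [575.9, 134.1, 83.5]
orientation: [0.991, 0.137, 0.003, -0.001]
contact_force: [2.1, 1.1, -1.6]
width: 41.5
t 16.67 head 15.77 [575.9 134.1  83.5] tq [ 0.   -0.22  0.12 -0.34  2.13  1.15 -1.55]
time_s: 16.92
ee_pos: [575.9, 134.1, 83.4]
orientation: [0.996, 0.086, 0.003, -0.001]
contact_force: [1.0, 0.6, -1.1]
width: 41.9
t 16.92 head 9.9 [575.9 134.1  83.4] tq [ 0.1  -0.15  0.06 -0.34  0.98  0.61 -1.1 ]
```

```bash
python3 -m jog '[-1,0,0,0.03,2,-1,0,0,0.07,4,-1,0,0,0.1,6]'; python3 tq.py
python3 -m jog '[-1,0,0,0,2,-1,0,0,0.05,4,-1,0,0,0.05,5]'; python3 tq.py
```

```text
time_s: 17.17
ee_pos: [575.9, 134.1, 83.2]
orientation: [0.999, 0.035, 0.003, -0.001]
contact_force: [1.8, 1.1, -1.7]
width: 41.8
t 17.17 head 4.03 [575.9 134.1  83.2] tq [ 0.08 -0.21  0.11 -0.33  1.84  1.13 -1.66]
time_s: 17.42
ee_pos: [575.4, 134.0, 83.2]
orientation: [1.0, -0.007, 0.002, -0.001]
contact_force: [-0.0, -0.1, 0.1]
width: 41.8
t 17.42 head -0.79 [575.4 134.   83.2] tq [ 0.11  0.07  0.55  0.46 -0.04 -0.09  0.14]
```

```bash
python3 -m jog '[-1,0,0,0,0]'; python3 tq.py
python3 - <<'E'
from h import *
np.set_printoptions(precision=2,suppress=True)
st=ctrl.state()
c=shot('wrist','w8')
K=np.array([[c['fx'],0,c['cx']],[0,c['fy'],c['cy']],[0,0,1]])
vs,us=np.mgrid[180:340,220:420]; u=cv2.undistortPoints(np.c_[us.ravel(),vs.ravel()].astype(float).reshape(-1,1,2),K,np.array(c['D'],float))[:,0]
Rm,p=pose(c,st); z=c['z_map'][180:340,220:420].ravel()
P=p+(np.c_[u,np.ones(len(u))]*z[:,None])@Rm.T
d=np.hypot(*(P[:,:2]-[574.8,133.5]).T)
for a,b,l,h in [(11,18,112,130),(0,6,125,140),(29,46,60,76),(22,27,74,95)]:
    s=P[(d>a)&(d<b)&(P[:,2]>l)&(P[:,2]<h),2]; print(len(s),np.percentile(s,[10,25,50,75,90]) if len(s) else 0)
E
python3 tq.py
```

```text
time_s: 17.5
ee_pos: [575.3, 134.0, 83.2]
orientation: [1.0, -0.006, 0.002, -0.001]
contact_force: [-0.0, 0.3, -0.6]
width: 42.0
t 17.5 head -0.64 [575.3 134.   83.2] tq [ 0.09 -0.08  0.37  0.6  -0.04  0.32 -0.57]
2389 [116.13 116.44 116.84 117.22 117.56]
614 [132.1  132.43 132.81 133.16 133.52]
5832 [68.32 68.69 69.11 69.52 69.89]
1270 [74.36 74.7  75.18 76.27 89.81]
t 17.55 head -0.62 [575.3 134.1  83.2] tq [ 0.08  0.01  0.32  0.41 -0.96  0.94  0.08]
```

View pics/w8.png

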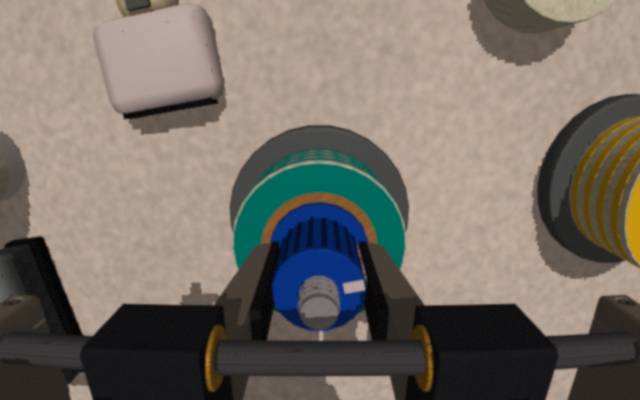

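The depth puts the ring top at 118.0 mm, which is the tight height. Torque has risen from about 0.1 to 0.35 Nm and the mark (353,287) hasn't slipped. I add a small snugging step.

```bash
python3 -m jog '[-1,0,0,0,2,-1,0,0,0,4,-1,0,0,0,5,-1,0,0,0,5]'; python3 tq.py
```

```text
time_s: 17.88
ee_pos: [574.9, 134.1, 83.2]
orientation: [0.999, -0.048, 0.002, -0.001]
contact_force: [-0.7, 0.5, 1.4]
width: 41.6
t 17.88 head -5.54 [574.9 134.1  83.2] tq [ 0.13  0.26  0.44  0.65 -0.67  0.47  1.39]
```

At 0.44 Nm the ring is about 0.2–0.3 rad past touch, so it is snug. I release and rise.

```bash
python3 -m jog '[0.8,0,0,0,0,0.8,0,0,0,0,0.8,0,0,0,0,0.8,0,0,0,0,0.8,0,0,0,0,0.8,0,0,0,0,0.8,0,0,0,0]'; python3 tq.py
python3 -m jog '[0.8,0,0,-10,0,0.8,0,0,-30,0,0.8,0,0,-55,0,0.8,0,0,-80,0,0.8,0,0,-110,0,0.8,0,0,-135,0,0.8,0,0,-150,0,0.8,0,0,-150,0]'
python3 - <<'E'
from h import *
np.set_printoptions(precision=2,suppress=True)
st=ctrl.state()
c=shot('wrist','w9')
K=np.array([[c['fx'],0,c['cx']],[0,c['fy'],c['cy']],[0,0,1]])
vs,us=np.mgrid[120:320,220:420]; u=cv2.undistortPoints(np.c_[us.ravel(),vs.ravel()].astype(float).reshape(-1,1,2),K,np.array(c['D'],float))[:,0]
Rm,p=pose(c,st); z=c['z_map'][120:320,220:420].ravel()
P=p+(np.c_[u,np.ones(len(u))]*z[:,None])@Rm.T
d=np.hypot(*(P[:,:2]-[574.8,133.5]).T)
for a,b,l,h in [(11,18,112,130),(0,6,125,140),(29,46,60,76)]:
    s=P[(d>a)&(d<b)&(P[:,2]>l)&(P[:,2]<h),2]; print(len(s),np.percentile(s,[10,25,50,75,90]) if len(s) else 0)
shot('scene','s9')
im=cv2.imread('pics/w9.png')[130:280,240:400]; cv2.imwrite('pics/w9z.png',cv2.resize(im,(640,600),interpolation=2))
E
```

```text
time_s: 18.47
ee_pos: [575.0, 134.1, 83.2]
orientation: [0.999, -0.048, 0.002, -0.001]
contact_force: [-0.2, 1.2, 0.7]
width: 82.3
t 18.47 head -5.55 [575.  134.1  83.2] tq [-0.01  0.01  0.02 -0.   -0.19  1.22  0.71]
time_s: 19.13
ee_pos: [577.0, 134.0, 238.8]
orientation: [0.999, -0.048, 0.006, -0.001]
contact_force: [0.1, 0.3, 0.6]
width: 82.7
799 [116.   116.43 116.91 117.37 117.83]
163 [132.06 132.47 132.85 133.33 133.67]
3604 [68.25 68.7  69.2  69.68 70.12]
```

View pics/w9z.png

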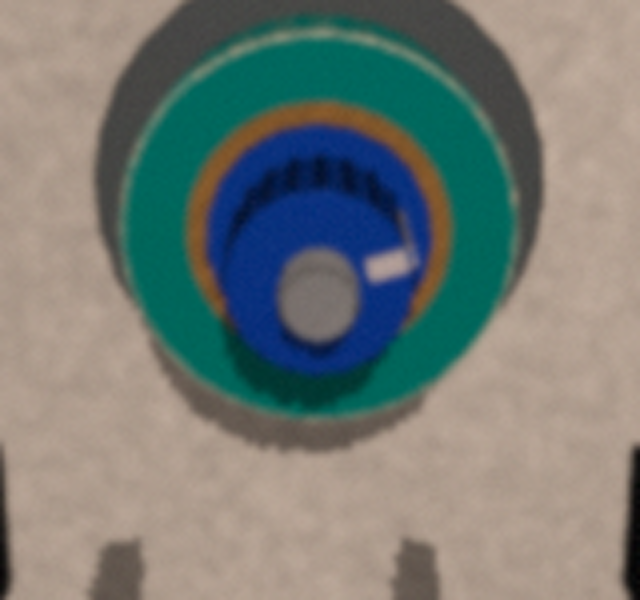

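View pics/s9.png

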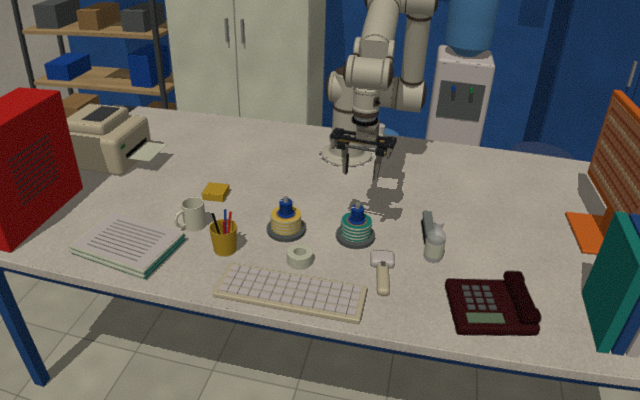

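```bash
python3 -c "
from cell import ctrl
print(ctrl.finish_job())"
```

```text
the job is handed in; nothing more can be done
None
```

The teal roll's ring is screwed down snug, released, and the job is handed in. I turned it clockwise in two grips at 15 N, about 487° in all. It took about 19 s of the 72 s allowed.

**Torque:** it stayed near 0.1 Nm, then rose to 0.3–0.55 Nm once the ring met the roll. It held 0.44 Nm after a last 5° step, which puts the ring about 0.2–0.3 rad past first contact. I stopped there and let go.

**Height:** after release the ring top measured 118.0 mm against the stud tip and 117.7 mm against the roll face; the tight height is 118 mm. This depth reading is too coarse to confirm the 0.13 mm limit by itself, so the torque is the stronger evidence.

**Slip and release:** the white mark kept its place relative to the gripper in every picture I checked. After I opened the fingers, the torque was back to zero.

**Surroundings:** in the last scene picture the yellow roll's ring and the other items look where they were at the start. I checked this by eye only.

**One disagreement:** the first torque reading at contact jumped faster than the stated stiffness predicts. The next readings settled to 0.32–0.37 Nm, and the last step raised it about as expected.

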